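# Draw a glued box from under the clamp beam and hold it up for inspection

## Task

A two-compartment wooden box lies on the bed of the gluing jig, its far part under the fixed clamp beam. Slide it along the bed between the two fences until it is wholly out from under the beam, without bumping it on the beam, then lift it level and finish while still holding it in the gripper, motionless and level, straight above the open part of the bed with its underside about 10 cm above the bed, so that the underside can be inspected. Keep the box level all the way and leave the other things alone.

Things in the scene. Friction and masses are not known exactly. Their poses are not given: they have to be found in the camera images.
- jig: The gluing jig, fixed to the table; place and yaw differ from run to run. A plywood bed 300 (x) x 400 (y) x 18 mm; origin at the centre of its underside, on the table, z up: the bed's top is at z = 18 mm. The box slides along the jig's y, and the open end is at -y. A back stop, face at y = +176 mm, top at z = 53 mm, closes the far end.
- bed_mouth (a point): Middle of the bed's open end, on the bed's top surface (jig y = -200 mm); axes as the jig's. Two straight fences run on the bed from here along y to the back stop: inner faces at x = -84 and +84 mm, each 22 mm thick and 20 mm high above the bed.
- beam: Wooden clamp beam, a fixed part of the jig; this frame is the jig's own, not the beam's middle. It spans the bed along x (280 mm) and covers y = +95 to +145 mm, from z = 82 mm (underside, 14 mm over the box's rim) to 127 mm. Posts at x = -123 and +123 mm, 30 mm wide. Two clamp-screw knobs, 44 mm across, on it at x = -50 and +50 mm, y = +120 mm, up to z = 178 mm.
- tray_centre (a point): Centre of the loose pine box to be lifted, 25 mm above its underside. The box is 160 mm (its x) x 180 mm (its y) x 50 mm high, 0.2 to 0.45 kg, centre of mass on its vertical middle line; walls 8 mm, floor 5 mm thick. At the start it lies flat on the bed, its axes along the jig's, its centre at jig x = 0, y = +50 to +80 mm (4 mm of play to each fence).
- divider_middle (a point): On the top edge of the box's one upright divider, at its middle, straight above the box's centre and 38 mm above the underside. The divider is 10 mm thick and runs along the box's y from wall to wall, with a 67 mm wide empty compartment on either side. Its top edge dips here: 38 mm high within 25 mm of the middle, 46 mm high beyond 40 mm from it.
- sanding_block: bystander: cork sanding block 34 x 77 x 22 mm, lying on the jig's bed outside the -x fence; origin at the centre of its underside
- tape_measure: bystander: tape measure 38 x 66 x 62 mm, standing on the table just beside the jig on its +x side; origin at the centre of its underside
- glue_bottle: bystander: glue bottle 64 mm in diameter, 160 mm high, standing on the table on the robot's right; origin at the centre of its underside
- mallet: bystander: wooden mallet 300 mm long, head 60 x 115 x 70 mm, lying on the table on the robot's right; origin on the table under the handle, 100 mm behind the middle of the head
- box_lower: bystander: lower of two stacked three-compartment boxes, 160 x 240 x 50 mm each, on the robot's left; origin at the centre of its underside
- box_upper: bystander: upper of the two stacked three-compartment boxes; origin at the centre of its underside
- divider_strips: bystander: pile of divider strips, 36 x 164 x 40 mm, on the table on the robot's left; origin at the centre of its underside

How it is judged:
On the way:
1. the box, lying flat on the bed between the fences, has been slid wholly out from under the beam (y of tray_centre in the frame of jig between -0.19 and 0.003 m and z of tray_centre in the frame of jig below 0.049 m and x of tray_centre in the frame of jig between -0.012 and 0.012 m and angle between tray_centre's own z axis and vertical below 0.06 rad), for 0.2 s.
At the end, for the whole second after the job is handed in: The fingers hold the box with its underside 65 to 155 mm above the bed, level within 0.09 rad (5 degrees), at rest, touching neither jig nor beam; its centre is over the open part of the bed: jig y between -170 and +3 mm (wholly clear of the beam) and within 50 mm of the bed's middle line (z of tray_centre in the frame of jig between 0.108 and 0.198 m and y of tray_centre in the frame of jig between -0.17 and 0.003 m and x of tray_centre in the frame of jig between -0.05 and 0.05 m and angle between tray_centre's own z axis and vertical below 0.09 rad and contact force between the fingers and tray above 1 N and contact force between tray and jig below 0.1 N and linear speed of tray below 0.02 m/s and angular speed of tray below 0.1 rad/s); the arm keeps its last pose, push and grip.
It fails at once if the box is bumped on the beam (over 3 N) (contact force between tray and beam above 3 N).
It fails at once if the box is tipped by more than 0.25 rad (angle between tray_centre's own z axis and vertical above 0.25 rad).
It fails at once if a bystander is moved by more than 30 mm (distance of any of sanding_block, tape_measure, glue_bottle, mallet, box_lower, box_upper, divider_strips from where it was at the start of the episode above 0.03 m).
It also fails if it takes over 53 s, if anything falls off the work surface, if the arm or the gripper's body presses on something with over 40 N, if the wrist force passes 120 N, or if a joint passes its speed limit or range.

## Robot

A 6-joint arm with a two-finger parallel gripper is mounted at the origin on the work surface. World frame = base frame: x ahead of the robot, y to its left, z up, the work surface at z = 0. Lengths are in m, angles in rad, forces in N, time in s.
With the tool pointing down it reaches from about 0.4 to 0.825 m from the base axis. Payload 7 kg.
Tool frame: the origin (TCP) lies at the very end of the fingers, on their centre line; the grasp point (between the pads) lies 19 mm behind it; z points along the fingers, x is the direction in which the jaws open and shut, and the axes are right-handed (so a half turn about z gives the same grasp; the last joint's range is limited). The gripper opens to 88 mm and grips with 3 to 60 N. Pads are 19 mm wide; open, the fingers measure 130 mm over their backs; the gripper's body (78 mm by 193 mm) begins 47 mm behind the grasp point.
Start: joints at [1.408, 0.359, 0.012, 0, -1.224, -0.288], TCP at [0.294, 0.608, 0.227] pointing down, gripper open.
Joint ranges: [-3.07, 3.07], [-1.43, 2.12], [-1.02, 1.25], [-3.03, 1.67], [-3.05, -0], [-3.03, 3.03]. Speed limits (rad/s): [2.39, 2.39, 3.01, 3.14, 3.14, 3.14].

## Interface

Orientations are given as [roll, pitch, yaw] about the fixed x, y, z axes, in that order (R = Rz(yaw) Ry(pitch) Rx(roll)).
In Python, from station import telemetry, grab_frame, arm, regions_of, pinpoint gives the robot as it stands. The module is installed in compiled form; this text tells all that it offers.
- The arm moves only by the shell command python3 -m inch 'ROWS' [FORCE]. ROWS is text: rows parted by semicolons, each of 7 numbers parted by spaces: the opening, from 0 (shut) to 1 (fully open), then the shift along the world's x, y, z in cm, then the turn, a rotation vector about the world's x, y, z in degrees. A call has 1 to 12 rows; each row is the pose to reach, as a shift and turn from the pose measured when the call began; what a row does not reach only later rows make up. A row lasts 1/8 s, in which the tool goes at most 62.5 mm and 10.7 degrees, less where a joint would pass 70% of its speed; a pose out of reach is approached as far as the arm can. A call with a gripper value outside its range is refused whole. The fingers move at their own pace and stop on an object; FORCE is the grip in N (left out, the last holds). Time passes only in rows, so rows that repeat a pose let the fingers close. It gives the time, the measured TCP pose, the force and the opening at its end, in the units of the state.
- telemetry.get_state(): the state, without advancing time (a new reading comes with each control period).
- grab_frame(name): name is "scene" or "top" or "wrist"; returns a dict with "pixels" (384x512x3 uint8, red, green, blue), "fx", "fy", "cx", "cy" (pixels), "R" (3x3) and "t" (3): a world point X has camera coordinates R X + t. Camera axes: x right, y down, z forward; pixel columns grow to the right and rows downward; lengths in m; the calibration is good to about 2 mm. A picture is of the moment at which its call begins. There is no depth.
- arm.job_done(): hands the job in, once; it reports no verdict.
Trained networks look in the newest picture that a camera, given by its name, has taken for a name from the list of things; names that differ only in an ending like _2 or _b are one class to them, and where a whole thing is asked for, a point or a joint stands for the part that bears it (a point fixed in the world has none). Each returns a list of dicts, best first, with "p" (0 to 1); they miss things now and then, are a little off and sometimes report something else, mostly with a low value. They report only what shows in the picture. A call takes as long as a camera call.
- regions_of(camera, name): "pixels" (384x512 bool, what is visible of it) and "bbox" ([left, top, right, bottom] in pixels, round what is visible of it).
- pinpoint(camera, name): "location" ([column, row] in pixels: a listed point, or the origin of a listed thing).
The state is a dict: "t": time; "q": joint angles; "qd": joint speeds; "joint_efforts": joint torques, N m; "eef_pos": TCP position; "ee_rot": TCP orientation; "force": force on the tool from outside, world axes, zero at the start; "moment": the same for the moment, N m; "width": finger opening in m.
Only numpy, scipy, OpenCV 4.12 (cv2) and the standard library are available. Lean on these libraries where they do the work, as an engineer would, in place of code of your own. Each camera call takes 0.05 s, during which the arm holds its last target. There are 200 camera calls.

## Working session

There is one attempt and no reset: what is moved stays moved. The work goes in short steps, Python scripts to look and compute and a shell command to move; the robot and the scene stay as the last step left them, time stands still between calls to the robot, and variables do not carry over. Pictures are saved under pics/ and viewed, about 8 in all and at most 12, crops included, and the job is handed in when it is done.

```bash
mkdir -p pics; cat > h.py <<'E'
import numpy as np, cv2
from station import telemetry, grab_frame, arm, regions_of, pinpoint
def save(n,f): cv2.imwrite(f'pics/{n}.png',f['pixels'][:,:,::-1])
def ray(f,px):
    d=np.array([(px[0]-f['cx'])/f['fx'],(px[1]-f['cy'])/f['fy'],1.]); R=np.array(f['R'])
    return -R.T@np.array(f['t']), R.T@d
def at_z(f,px,z):
    c,d=ray(f,px); return c+d*(z-c[2])/d[2]
def proj(f,X):
    c=np.array(f['R'])@np.asarray(X)+np.array(f['t']); return np.array([f['fx']*c[0]/c[2]+f['cx'],f['fy']*c[1]/c[2]+f['cy']])
E
python3 - <<'E'
from h import *
np.set_printoptions(precision=4,suppress=True)
s=telemetry.get_state(); print({k:np.round(s[k],3) for k in ('t','eef_pos','ee_rot','force','width')})
Z=dict(jig=0,bed_mouth=.018,tray_centre=.043,divider_middle=.056,beam=0,sanding_block=.018,tape_measure=0)
ims=[]
for c in ('scene','top'):
    f=grab_frame(c); ims.append(f['pixels']); print(c,'cam at',ray(f,(0,0))[0])
    for n,z in Z.items():
        r=pinpoint(c,n)[:2]
        print(n,[(round(x['p'],2),np.round(x['location'],1),at_z(f,x['location'],z)) for x in r])
    save(c+'0',f)
E
```

```text
{'t': np.float64(0.0), 'eef_pos': array([0.294, 0.607, 0.226]), 'ee_rot': array([-3.141, -0.002, -2.022]), 'force': array([ 0.804, -0.54 ,  0.263]), 'width': np.float64(0.088)}
scene cam at [ 1.5814 -0.3351  1.0941]
jig [(0.77, array([289. , 199.8]), array([0.5801, 0.1117, 0.    ]))]
bed_mouth []
tray_centre [(0.82, array([308.7, 192.5]), array([0.6031, 0.1874, 0.043 ]))]
divider_middle [(0.89, array([306.8, 192.5]), array([0.613 , 0.1734, 0.056 ])), (0.61, array([309.4, 189. ]), array([0.5967, 0.1918, 0.056 ]))]
beam []
sanding_block [(0.6, array([165.8, 250.8]), array([ 0.7118, -0.4166,  0.018 ])), (0.41, array([258.7, 180.7]), array([0.447 , 0.0185, 0.018 ]))]
tape_measure [(0.5, array([278.5, 238.4]), array([0.7636, 0.0002, 0.    ])), (0.5, array([310.4, 191.5]), array([0.5595, 0.2182, 0.    ]))]
top cam at [ 0.4505 -0.0107  1.3085]
jig [(0.73, array([216.8, 192.1]), array([0.6004, 0.1144, 0.    ]))]
bed_mouth [(0.69, array([278.5, 201.7]), array([ 0.5637, -0.0933,  0.018 ])), (0.69, array([196.5, 192.3]), array([0.5985, 0.1807, 0.018 ]))]
tray_centre [(0.81, array([191.3, 192.8]), array([0.5941, 0.194 , 0.043 ]))]
divider_middle [(0.94, array([193.7, 189.8]), array([0.6024, 0.1842, 0.056 ]))]
beam []
sanding_block [(0.63, array([244.4, 238.4]), array([0.4433, 0.0216, 0.018 ]))]
tape_measure [(0.64, array([250.3, 142.5]), array([ 0.7709, -0.0012,  0.    ]))]
```

View pics/top0.png

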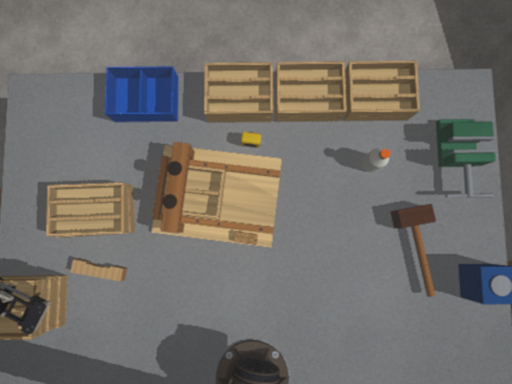

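View pics/scene0.png

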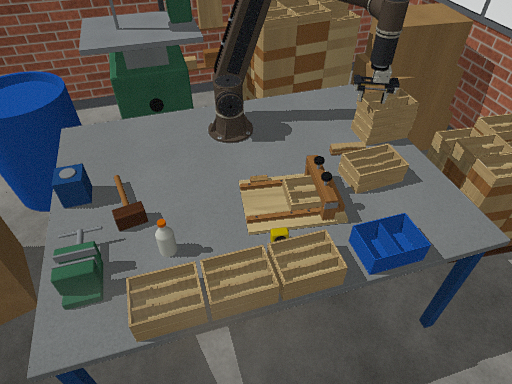

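The top view shows the jig running right to left. The open end is near column 277, the beam near column 177 with knobs at (174,168) and (170,201), and the box's visible part is around (203,193). The sanding block is at (244,238) and the tape measure at (251,140). The networks agree with this for the jig and box. I'll move over the open bed at a safe height and look from there.

```bash
python3 -m inch '1 28 -54 4 0 0 -71;1 28 -54 4 0 0 -71;1 28 -54 4 0 0 -71;1 28 -54 4 0 0 -71;1 28 -54 4 0 0 -71;1 28 -54 4 0 0 -71;1 28 -54 4 0 0 -71;1 28 -54 4 0 0 -71;1 28 -54 4 0 0 -71;1 28 -54 4 0 0 -71;1 28 -54 4 0 0 -71;1 28 -54 4 0 0 -71' 20
python3 - <<'E'
from h import *
np.set_printoptions(precision=4,suppress=True)
s=telemetry.get_state()
f=grab_frame('wrist'); c,d=ray(f,(f['cx'],f['cy'])); print('wristcam',c,d,s['eef_pos'],s['ee_rot'])
Z=dict(jig=0,bed_mouth=.018,tray_centre=.043,divider_middle=.056)
for n,z in Z.items():
    print(n,[(round(x['p'],2),np.round(x['location'],1),at_z(f,x['location'],z)) for x in pinpoint('wrist',n)[:2]])
save('w1',f)
f=grab_frame('top');cv2.imwrite('pics/top1.png',cv2.resize(f['pixels'][130:260,140:300,::-1],None,fx=4.8,fy=4.6,interpolation=cv2.INTER_CUBIC))
E
```

```text
t: 2.3
eef_pos: [0.5739, 0.0674, 0.2664]
ee_rot: [3.141, -0.0, 3.021]
force: [0.3, 0.1, 0.7]
width: 0.0876
wristcam [ 0.5663 -0.0034  0.4238] [ 0.0308  0.2626 -0.9644] [0.5739 0.0674 0.2664] [ 3.1415 -0.0002  3.0215]
jig [(0.85, array([243.7, 194. ]), array([0.5918, 0.114 , 0.    ]))]
bed_mouth [(0.94, array([246.5,  52.2]), array([ 0.5616, -0.0887,  0.018 ]))]
tray_centre [(0.84, array([243.1, 244.4]), array([0.6003, 0.1816, 0.043 ]))]
divider_middle [(0.59, array([244.3, 249.2]), array([0.5983, 0.1833, 0.056 ]))]
```

View pics/w1.png

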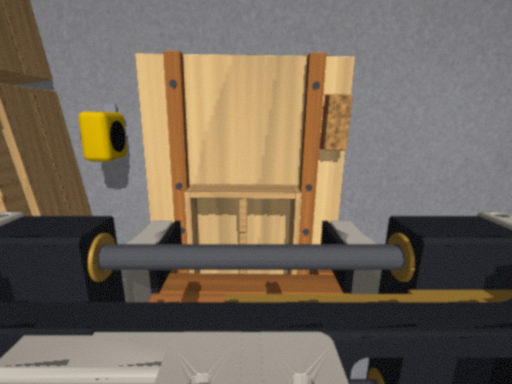

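The wrist view shows the open end at row 55, the fences at columns ~177 and ~315, the box's -y wall at row ~187 and the divider at column ~243. I'll compute the jig frame from these edges.

```bash
python3 - <<'E'
from h import *
np.set_printoptions(precision=4,suppress=True)
f=grab_frame('wrist')
P={'mouthL':((137,55),.018),'mouthR':((354,57),.018)}
a=at_z(f,(137,55),.018);b=at_z(f,(354,57),.018);print(a,b,np.linalg.norm(a-b),'mid',(a+b)/2,'yaw',np.arctan2(*(a-b)[1::-1]))
g=cv2.cvtColor(f['pixels'],cv2.COLOR_RGB2HSV)
# fence: dark-red pixels; fit outer/inner edges over rows 80..175
hue=f['pixels'].astype(int); m=(hue[:,:,0]-hue[:,:,2]>70)&(hue[:,:,0]<190)&(hue[:,:,1]<110)
L=[];
for lo,hi in((155,200),(295,335)):
    for r in range(70,180,10):
        c=np.where(m[r,lo:hi])[0]
        if len(c)>5: L.append((lo,r,c.min()+lo,c.max()+lo+1))
for side in (155,295):
    q=[l for l in L if l[0]==side]
    for k in (2,3):
        X=np.array([at_z(f,(l[k],l[1]),.038)[:2] for l in q]); p=np.polyfit(X[:,1],X[:,0],1); print(side,k,'x=',p,'yaw',-np.arctan(p[0]),len(q), 'x at y=.1',np.polyval(p,.1))
for n,px,z in(('wallL',(187,186),.068),('wallR',(300,187),.068),('wall mid',(243,187),.068),('div top',(243,210),.064)):
    print(n,at_z(f,px,z))
E
```

```text
[ 0.7103 -0.1018  0.018 ] [ 0.4172 -0.0647  0.018 ] 0.2954110781719905 mid [ 0.5637 -0.0832  0.018 ] yaw -0.12598515569185556
155 2 x= [0.1303 0.6796] yaw -0.12955972353228049 11 x at y=.1 0.6926532512572368
155 3 x= [0.132  0.6594] yaw -0.13121928746173286 11 x at y=.1 0.6725918387674881
295 2 x= [0.135  0.4909] yaw -0.13416073149018815 11 x at y=.1 0.5044005871411958
295 3 x= [0.11  0.467] yaw -0.10956929610017586 11 x at y=.1 0.4780500405531453
wallL [0.6622 0.0762 0.068 ]
wallR [0.5109 0.0955 0.068 ]
wall mid [0.5873 0.0865 0.068 ]
div top [0.5917 0.1204 0.064 ]
```

```bash
python3 - <<'E'
import cv2
i=cv2.imread('pics/w1.png')[175:275,150:350]
cv2.imwrite('pics/w1c.png',cv2.resize(i,None,fx=4,fy=4,interpolation=cv2.INTER_CUBIC))
E
```

```text
(no output)
```

View pics/w1c.png

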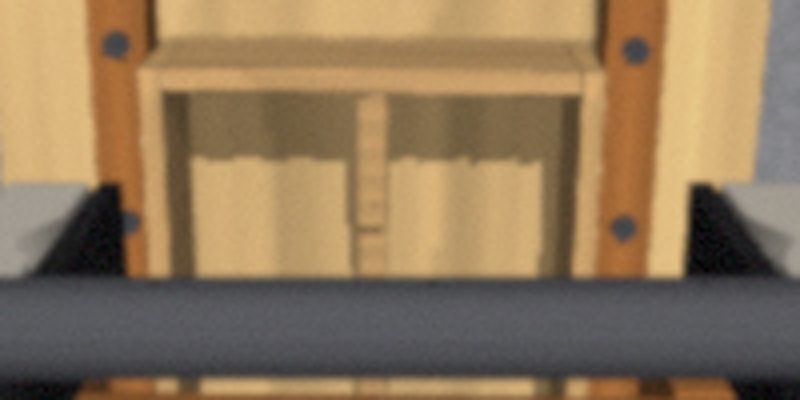

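```bash
python3 -m inch '0.64 2 7 0 0 0 -0.5;0.64 2 7 0 0 0 -0.5;0.64 2 7 -6 0 0 -0.5;0.64 2 7 -12 0 0 -0.5;0.64 2 7 -17 0 0 -0.5;0.64 2 7 -17 0 0 -0.5;0.64 2 7 -17 0 0 -0.5'
python3 - <<'E'
from h import *
np.set_printoptions(precision=4,suppress=True)
f=grab_frame('wrist');s=telemetry.get_state();print(s['eef_pos'],s['ee_rot'])
for n,z in dict(bed_mouth=.018,tray_centre=.043,divider_middle=.056).items():
    print(n,[(round(x['p'],2),np.round(x['location'],1),at_z(f,x['location'],z)) for x in pinpoint('wrist',n)[:2]])
p=s['eef_pos']; print('tcp',proj(f,p),'below',proj(f,[p[0],p[1],.064]))
save('w2',f)
E
```

```text
t: 3.52
eef_pos: [0.5952, 0.1388, 0.0988]
ee_rot: [3.141, 0.002, 3.016]
force: [0.9, 1.0, 0.4]
width: 0.0557
[0.5955 0.1391 0.0994] [3.1397 0.0036 3.0157]
bed_mouth []
tray_centre [(0.58, array([252.3, 251.3]), array([0.5998, 0.179 , 0.043 ]))]
divider_middle [(0.89, array([250.8, 262.7]), array([0.6015, 0.1823, 0.056 ]))]
tcp [251.5221 236.0381] below [251.4889 216.1634]
```

View pics/w2.png

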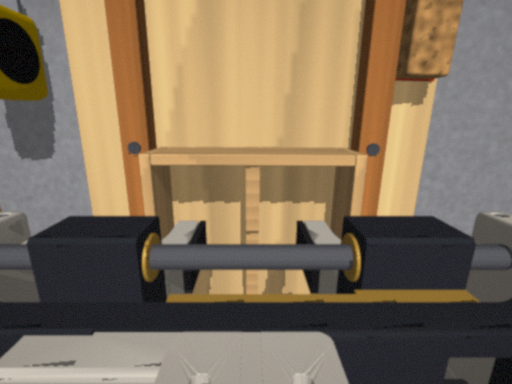

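The divider (column ~252) lines up with the TCP (251.5), and the fingers sit inside the compartments. I'll descend and close.

```bash
python3 -m inch '0.64 -0.1 0 -3 0 0 0;0.64 -0.1 0 -5 0 0 0;0.64 -0.1 0 -6.6 0 0 0;0.64 -0.1 0 -6.6 0 0 0;0 -0.1 0 -6.6 0 0 0;0 -0.1 0 -6.6 0 0 0;0 -0.1 0 -6.6 0 0 0;0 -0.1 0 -6.6 0 0 0;0 -0.1 0 -6.6 0 0 0' 12
```

```text
t: 4.85
eef_pos: [0.5941, 0.1389, 0.0331]
ee_rot: [3.139, 0.003, 3.015]
force: [-0.1, -0.3, -0.5]
width: 0.0118
```

```bash
python3 -m inch '0 0 0 0 0 0 0;0 -0.1 -0.8 0 0 0 0;0 -0.25 -2 0 0 0 0;0 -0.4 -3.2 0 0 0 0;0 -0.6 -4.6 0 0 0 0;0 -0.8 -6 0 0 0 0;0 -0.95 -7.4 0 0 0 0;0 -1.15 -8.8 0 0 0 0;0 -1.3 -10.2 0 0 0 0;0 -1.5 -11.6 0 0 0 0;0 -1.65 -12.6 0 0 0 0;0 -1.65 -12.6 0 0 0 0'
python3 - <<'E'
from h import *
np.set_printoptions(precision=4,suppress=True)
for c in('top','scene'):
  f=grab_frame(c)
  if c=='top': cv2.imwrite('pics/top2.png',cv2.resize(f['pixels'][120:270,140:300,::-1],None,fx=4,fy=4,interpolation=cv2.INTER_CUBIC))
  for n,z in dict(bed_mouth=.018,jig=0,tray_centre=.043,divider_middle=.056).items():
    print(n,[(round(x['p'],2),np.round(x['location'],1),at_z(f,x['location'],z)) for x in pinpoint(c,n)[:2]])
E
```

```text
t: 6.35
eef_pos: [0.5773, 0.0119, 0.0332]
ee_rot: [3.14, 0.003, 3.014]
force: [0.9, -2.4, 0.5]
width: 0.0099
bed_mouth [(0.55, array([277.2, 199.7]), array([ 0.5704, -0.089 ,  0.018 ]))]
jig []
tray_centre [(0.72, array([229.6, 196.4]), array([0.5808, 0.0683, 0.043 ]))]
divider_middle [(0.78, array([232.9, 196.8]), array([0.578 , 0.0568, 0.056 ]))]
bed_mouth [(0.62, array([242. , 202.2]), array([ 0.5533, -0.0864,  0.018 ]))]
jig [(0.63, array([289.9, 200.1]), array([0.5829, 0.1147, 0.    ]))]
tray_centre [(0.8, array([278.8, 197. ]), array([0.5921, 0.0598, 0.043 ]))]
divider_middle [(0.7, array([276.6, 194.4]), array([0.5876, 0.0513, 0.056 ]))]
```

View pics/top2.png

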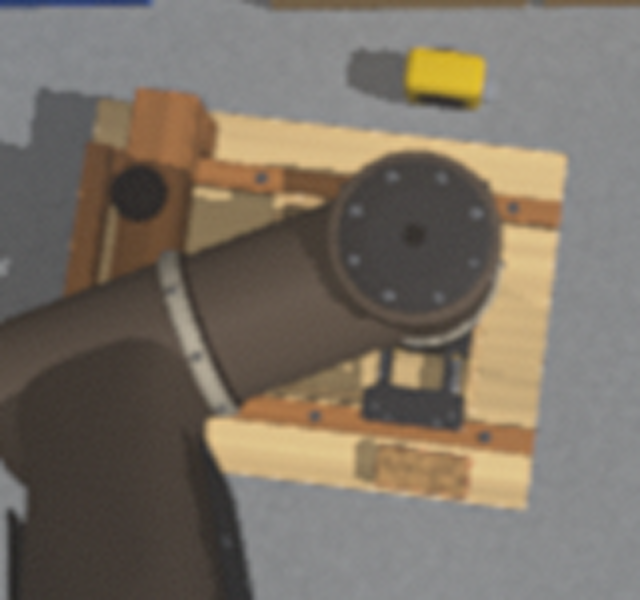

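The box is clear of the beam: its estimated jig y is about -57 mm. I gripped 45 mm off-centre to keep the gripper clear of the beam, so now I'll open, shift to the box's middle and check before regripping.

```bash
python3 -m inch '0.64 0 0 0 0 0 0;0.64 0 0 0 0 0 0;0.64 0 0 0 0 0 0;0.64 0 0 5 0 0 0;0.64 0.55 4.4 5 0 0 0;0.64 0.55 4.4 5 0 0 0;0.64 0.55 4.4 5 0 0 0'
python3 - <<'E'
from h import *
np.set_printoptions(precision=4,suppress=True)
f=grab_frame('wrist');s=telemetry.get_state();p=s['eef_pos'];print(p,s['ee_rot'])
for n,z in dict(bed_mouth=.018,tray_centre=.043,divider_middle=.056).items():
    print(n,[(round(x['p'],2),np.round(x['location'],1),at_z(f,x['location'],z)) for x in pinpoint('wrist',n)[:2]])
y=np.array([-np.sin(-.129),np.cos(-.129),0])
for d in(.09,.082): print('expected rim mid px',d,proj(f,np.array([p[0],p[1],.068])-d*y))
save('w3',f)
E
```

```text
t: 7.72
eef_pos: [0.5826, 0.0571, 0.0829]
ee_rot: [3.14, 0.003, 3.016]
force: [-0.0, 0.5, 0.4]
width: 0.0559
[0.5825 0.0567 0.0827] [3.1397 0.0024 3.0155]
bed_mouth [(0.57, array([253.8,   8.7]), array([ 0.5631, -0.0875,  0.018 ]))]
tray_centre [(0.73, array([252. , 212.6]), array([0.5824, 0.0564, 0.043 ]))]
divider_middle [(0.98, array([249.7, 219.4]), array([0.5842, 0.0568, 0.056 ]))]
expected rim mid px 0.09 [252.7217  83.7408]
expected rim mid px 0.082 [252.651   98.0275]
```

View pics/w3.png

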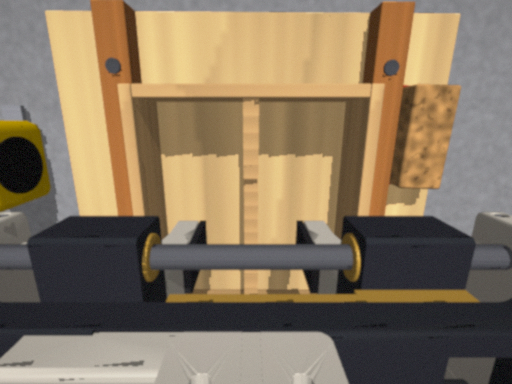

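The rim is at rows 84–97, as predicted for a centred grasp (83.7 and 98.0), and the divider is at column 251. I'll descend and grip at the middle.

```bash
python3 -m inch '0.64 0 0 -3 0 0 0;0.64 0 0 -5 0 0 0;0.64 0 0 -5.4 0 0 0;0.64 0 0 -5.4 0 0 0;0 0 0 -5.4 0 0 0;0 0 0 -5.4 0 0 0;0 0 0 -5.4 0 0 0;0 0 0 -5.4 0 0 0;0 0 0 -5.4 0 0 0;0 0 0 -5.4 0 0 0;0 0 0 -5.4 0 0 0' 35
```

```text
t: 9.3
eef_pos: [0.5827, 0.0564, 0.0288]
ee_rot: [3.14, 0.002, 3.015]
force: [-0.4, 1.2, 1.7]
width: 0.0097
```

```bash
python3 -m inch '0 0 0 0.3 0 0 0;0 0 0 1 0 0 0;0 0 0 2 0 0 0;0 0 0 3 0 0 0;0 0 0 3 0 0 0;0 0 0 3 0 0 0'
python3 - <<'E'
from h import *
f=grab_frame('scene'); print(telemetry.get_state()['force'],telemetry.get_state()['moment'])
cv2.imwrite('pics/s2.png',cv2.resize(f['pixels'][130:250,200:360,::-1],None,fx=4,fy=4,interpolation=cv2.INTER_CUBIC))
E
```

```text
t: 10.05
eef_pos: [0.5826, 0.0564, 0.0589]
ee_rot: [3.14, 0.003, 3.015]
force: [0.6, 0.3, -3.5]
width: 0.0101
[ 0.73910204 -0.25088065 -3.43922903] [ 0.01866597 -0.0376124  -0.01676382]
```

View pics/s2.png

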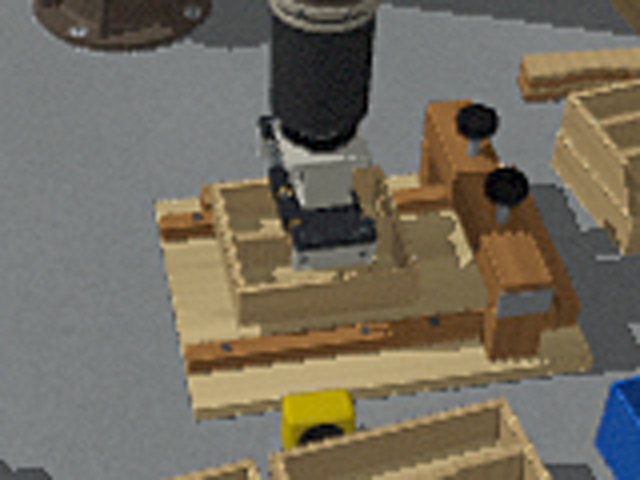

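The box is off the bed, looks level and is well clear of the beam. The load is about 3.5 N with almost no moment. I'll lift the rest slowly.

```bash
python3 -m inch '0 0 0 0.5 0 0 0;0 0 0 1.5 0 0 0;0 0 0 2.8 0 0 0;0 0 0 4.2 0 0 0;0 0 0 5.6 0 0 0;0 0 0 6.7 0 0 0;0 0 0 7 0 0 0;0 0 0 7 0 0 0;0 0 0 7 0 0 0;0 0 0 7 0 0 0;0 0 0 7 0 0 0;0 0 0 7 0 0 0'
python3 - <<'E'
from h import *
np.set_printoptions(precision=4,suppress=True)
s=telemetry.get_state();print(s['force'],s['moment'],s['qd'])
w=grab_frame('wrist');save('w4',w)
for n in('tray_centre','divider_middle'):print(n,[(x['p'],at_z(w,x['location'],.143 if n[0]=='t' else .156)) for x in pinpoint('wrist',n)[:1]])
p=s['eef_pos'];y=np.array([-np.sin(-.129),np.cos(-.129),0]);x=np.array([y[1],-y[0],0])
for a in(-.08,.08):print('expected rim corner',proj(w,np.array([p[0],p[1],.168])-.09*y+a*x))
f=grab_frame('scene');cv2.imwrite('pics/s3.png',cv2.resize(f['pixels'][120:240,200:360,::-1],None,fx=4,fy=4,interpolation=cv2.INTER_CUBIC))
E
```

```text
t: 11.6
eef_pos: [0.5824, 0.0563, 0.1285]
ee_rot: [3.14, 0.002, 3.015]
force: [-0.2, -0.3, -2.7]
width: 0.0096
[-0.2316 -0.2927 -2.675 ] [ 0.0966 -0.0697 -0.0238] [ 0.0021 -0.0008  0.001   0.0009  0.0001  0.0004]
tray_centre [(0.6, array([0.582 , 0.0552, 0.143 ]))]
divider_middle [(0.98, array([0.5829, 0.0552, 0.156 ]))]
expected rim corner [453.5695  69.2185]
expected rim corner [52.6129 68.3701]
```

View pics/w4.png

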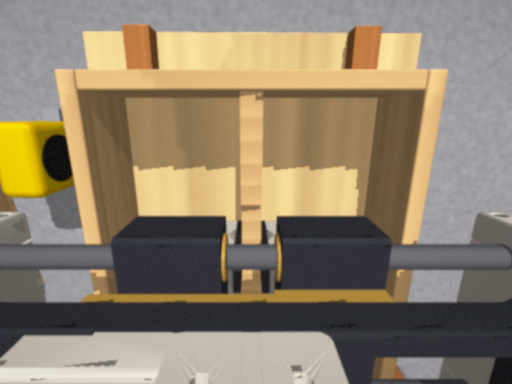

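View pics/s3.png

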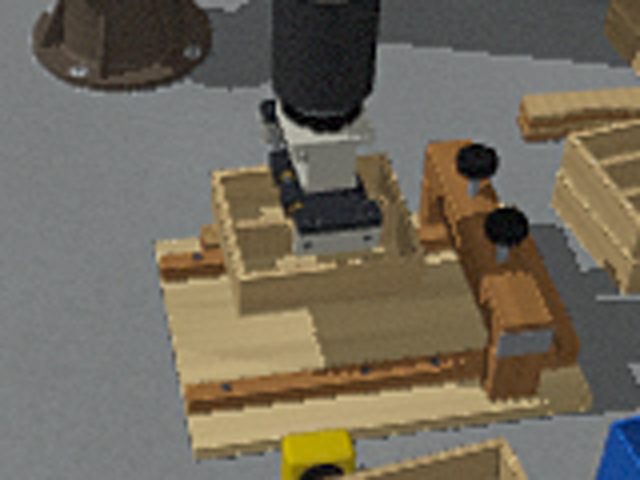

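The box hangs over the open bed about 100 mm up. The left and right rim corners are both at row ~70, so it is level side to side. The rim looks slightly narrower than predicted (56–447 against 53–454), so I'll hold for a second, check for creep and estimate the pitch.

```bash
python3 -m inch '0 0 0 0 0 0 0;0 0 0 0 0 0 0;0 0 0 0 0 0 0;0 0 0 0 0 0 0;0 0 0 0 0 0 0;0 0 0 0 0 0 0;0 0 0 0 0 0 0;0 0 0 0 0 0 0'
python3 - <<'E'
from h import *
from scipy.optimize import least_squares
np.set_printoptions(precision=4,suppress=True)
w=grab_frame('wrist');s=telemetry.get_state();p=s['eef_pos']
a=cv2.imread('pics/w4.png').astype(np.float32)[60:210,30:470].mean(2);b=w['pixels'].astype(np.float32)[60:210,30:470].mean(2)
print('shift px since w4',cv2.phaseCorrelate(a,b))
g=np.gradient(cv2.GaussianBlur(w['pixels'],(3,3),0).astype(float).mean(2),axis=0)
y=np.array([-np.sin(-.129),np.cos(-.129),0]);x=np.array([y[1],-y[0],0])
# observed: outer rim corners, rim inner corners along the front wall (top face)
obs=np.array([[56,70],[447,70],[75,89],[428,89]],float)
loc=np.array([[.08,-.09],[-.08,-.09],[.072,-.082],[-.072,-.082]])
def m(v): # pitch about box x, roll about y, dy, dx
    return np.array([proj(w,np.array([p[0],p[1],.168])+x*(l[0]+v[3])+y*(l[1]+v[2])+np.array([0,0,v[0]*l[1]+v[1]*l[0]])) for l in loc])
r=least_squares(lambda v:(m(v)-obs).ravel(),np.zeros(4));print('pitch roll dy dx',r.x,'resid',r.fun)
E
```

```text
t: 12.8
eef_pos: [0.5824, 0.0563, 0.1286]
ee_rot: [3.14, 0.002, 3.015]
force: [1.1, 1.0, -2.4]
width: 0.0099
shift px since w4 ((0.04815384957328206, -0.022957438682666975), 0.8946432492856626)
pitch roll dy dx [ 0.0205 -0.01   -0.0002  0.0012] resid [-1.4453 -1.0496  1.7998 -0.8991  2.0241  0.749  -2.3801  1.1619]
```

The box is stationary: it moved less than 0.05 px in over a second. The estimated tilt is about 0.02 rad, well inside the 0.09 limit, so I'm handing it in.

```bash
python3 -c "
from station import arm, telemetry
print(arm.job_done()); s=telemetry.get_state(); print(s['t'],s['eef_pos'],s['width'])"
```

```text
the job is handed in; nothing more can be done
None
the job is handed in; nothing more can be done
```

The box is out from under the beam and held level about 10 cm above the open part of the bed. I handed the job in at about 12.8 s; no verdict is reported.

**What I did:** I gripped the divider about 45 mm to the open-end side of its middle, to keep the gripper's body clear of the beam. I slid the box about 127 mm along the fences, to an estimated jig y of about -57 mm. Then I let go, gripped again at the divider's middle with 35 N, and lifted 10 cm in two stages.

**Last checks:**
- **Grip:** the opening was 9.9 mm on the 10 mm divider, and the wrist force showed a load of about 2.4 to 3.5 N.
- **Position:** the camera and network estimates put the box's centre within 1–2 mm of the grip point.
- **Motion:** the picture shifted less than 0.05 px over more than a second of holding.
- **Tilt:** about 0.02 rad one way and 0.01 rad the other, against the 0.09 limit.
- **Beam and bystanders:** I saw no contact in the pictures, and the force readings I took were all small. I did not re-measure the bystanders' positions at the end.

**Small disagreement:** the front rim looked about 10 px narrower than predicted. The tilt fit explained most of this but left errors of up to 2.4 px.

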